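Prop open the work box and put the seam template away

ROBOT

A 6-joint arm with a two-finger parallel gripper is mounted at the origin on a cart in front of the work surface, level with it; the furniture and walls round the work are solid. World frame = base frame: x ahead of the robot, y to its left, z up, the work surface at z = 0. Lengths are in mm, angles in degrees, forces in N, time in s.
With the tool pointing down it reaches from about 300 to 850 mm from the base axis. Payload 4.2 kg.
Tool frame: the origin (TCP) lies between the finger pads; the fingertips stand 19 mm ahead of it and the grasp point (between the pads) is the TCP (env.tips_ahead is the distance from the TCP to the fingertips, in mm); z points along the fingers, y is the direction in which the jaws open and shut (so a half turn about z gives the same grasp; the last joint's range is limited). The gripper opens to 91 mm and grips with 3 to 60 N. Pads are 32 mm wide; open, the fingers measure 118 mm over their backs; the gripper's body (76 mm by 178 mm) begins 60 mm behind the grasp point.
Start: joints at [67.323, 18.312, 89.639, -0, 72.044, -1.146], TCP at [211.039, 534.89, 197.876] pointing down, gripper open.
Joint ranges: [-177.97, 177.97], [-48.28, 115.42], [12.27, 149.76], [-77.06, 257.06], [2.81, 150.46], [-146.56, 146.56]. Speed limits (degrees/s): [147.25, 147.25, 180, 180, 180, 180].

INTERFACE

Orientations are given as [roll, pitch, yaw] about the fixed x, y, z axes, in that order (R = Rz(yaw) Ry(pitch) Rx(roll)).
In Python, from workcell import telemetry, viewer, job_done, env gives the robot as it stands. The module is installed in compiled form; this text tells all that it offers.
- The arm moves only by the shell command python3 -m jog 'ROWS' [FORCE]. ROWS is JSON, a list of rows, each a list of 3 entries, a list of its own where there are three numbers: the shift along the tool's x, y, z in cm, then the turn about the tool's z in degrees, then the opening, from 0 (shut) to 1 (fully open). A call has 1 to 10 rows; each row shifts and turns the pose as measured when the row begins, along the tool's axes as they then stand; what a row does not reach is not made up. A row lasts 1/8 s, in which the tool goes at most 62.5 mm and 10.7 degrees, less where a joint would pass 70% of its speed; a pose out of reach is approached as far as the arm can. A call is refused whole if a number of a shift passes 6.25 or a number of a turn 10.7, either way. A call with a gripper value outside its range is refused whole. The fingers move at their own pace and stop on an object; FORCE is the grip in N (left out, the last holds). Time passes only in rows, so rows that do not move let the fingers close. It gives the time, the measured TCP pose, the force and the opening at its end, in the units of the state.
- telemetry.state(): the state, without advancing time (a new reading comes with each control period).
- viewer.grab_frame(name): name is "side" or "top"; returns a dict with "color" (420x560x3 uint8, red, green, blue), "K" (3x3 intrinsics, pixels), "k1" (the pictures are not rectified: a ray, as slopes to the right and down, at radius r is drawn at 1 + k1 r^2 times it, then the intrinsics apply), "rvec" (rotation vector, rad) and "tvec" (3), from world to camera coordinates, as OpenCV has them. Camera axes: x right, y down, z forward; pixel columns grow to the right and rows downward; lengths in mm; the calibration is good to about 2 mm. A picture is of the moment at which its call begins. There is no depth.
- job_done(): hands the job in, once; it reports no verdict.
The state is a dict: "time_s": time; "qpos": joint angles; "qvel": joint speeds; "effort": joint torques, N m; "ee_pos": TCP position; "ee_rot": TCP orientation; "force": force on the tool from outside, world axes, zero at the start; "torque": the same for the moment, N m; "gripper_width": finger opening in mm.
Only numpy, scipy, OpenCV 4.12 (cv2) and the standard library are available. Lean on these libraries where they do the work, as an engineer would, in place of code of your own. Each camera call takes 0.05 s, during which the arm holds its last target. There are 200 camera calls.

TASK

Put the flat seam template away in the wooden work box and leave the box propped open. Swing the lid right back past upright until it leans there by itself, flip the stay up from inside the box until it stands, and lower the lid gently forward, without letting it fall, so that it rests on the stay. Then move the template over the front shelf until its hole finds the pin and it drops flat onto the shelf, square with the box; leave the spools, the tape and the pattern weight where they are.

Things in the scene. Friction and masses are not known exactly. Their poses are not given: they have to be found in the camera images.
- work_box: Open-topped wooden box, fixed to the table, 200 (x) x 190 (y) x 60 mm high, walls and floor 8 mm; origin under the centre of its underside, z up. Its +x side carries the lid's hinges, its -x side is the front (it starts with the front turned roughly to the robot's left). Inside, along the front wall, is a shelf at z = 35 mm, from x = -92 to x = -20 mm; behind it the box is 52 mm deep with bobbins 12 mm high on the floor.
- box_lid (a joint): Opening angle of the wooden lid (200 x 190 x 8 mm, 0.2-0.4 kg) about the level hinge line along the box's y: 0 shut, 1.57 upright, 2.3 leaning right back against its stop, where it stays by itself. Anywhere short of upright it falls forward when let go. Resting on the raised stay it reads about 1.20.
- lid_hinge (a point): Middle of the lid's hinge line, at box x = +100 mm, y = 0, z = 60 mm (the underside of the shut lid). A wall shelf hangs about 0.67 m above the table over the region beyond world x = 0.66 m, a tall rack stands to the right (world x over 0.48, y under -0.33 m), and the sewing machine, up to about 0.25 m high, stands before the box: lift no higher than needed and pass clear of them.
- lid_bar (a point): Middle of the round steel bar of the lid's U-shaped handle: bar 10 mm thick, parallel to the box's y, 64 mm of it clear between the two legs, 40 mm out from the lid's front edge in the lid's own plane (35 mm clear gap). It lies 240 mm from the hinge line and 4 mm above the plane of the lid's underside, so with the lid shut it is at box x = -140, z = 64 mm. The bar turns easily between finger pads.
- lid_stay (a joint): Angle of the steel stay, a stick that holds the lid open: 0 lying level across the box under the lid, 1.57 upright, 1.72 at its stop just past upright, where it stands by itself. Moves freely.
- stay_hinge (a point): Pivot of the stay, at box x = +40, y = -79, z = 44 mm. The stay turns about a line through it along the box's x; lying down it points from here along the box's +y, and it swings up through +z to a little past upright.
- stay_grip (a point): Centre of the flat round black disc, 24 mm across and 12 mm thick (along the box's x), at the free end of the stay, 147 mm from its pivot; the stick itself is 10 mm wide and 8 mm thick. Lying down the disc's centre is at z = 44 mm, with over 40 mm free beside both its faces. Pinched across its faces the disc swivels between the finger pads, lagging a few mm by the end of the swing.
- pin_top (a point): Top of the upright steel pin, 10 mm thick with a bevelled tip, that stands 13 mm out of the front shelf, at box x = -58, y = +40, z = 48 mm.
- seam_template: Loose flat metal plate 110 (x) x 44 (y) x 5 mm, 60-130 g, with a black round knob of 18 mm on its middle that stands 20 mm above the plate; origin under the centre of its underside. One 14 mm hole near its +x end. It fits on the pin only with its +x end pointing along the box's +y (the other way it meets the side wall); its origin then lies at box x = -58, y = 0, z = 35 mm.
- template_hole (a point): Centre of the template's hole at its underside, 40 mm from the template's origin along its +x.
- spool_navy: Bystander: upright thread spool 29 mm across, 61 mm high; origin under its centre.
- spool_cream: Bystander: upright thread spool 29 mm across, 54 mm high; origin under its centre.
- rolled_tape: Bystander: rolled tape measure 49 x 52 x 15 mm lying flat; origin under its centre.
- pattern_weight: Bystander: round flat weight 42 mm across, 11 mm high; origin under its centre.
Mind the look-alikes: they are no part of the job. There is more than one size of the seam_template; the job needs the larger.

How it is judged:
By the outcome, as a careful person would: the job done as asked, in the order asked, and still so for the second after the job is handed in, with the robot touching nothing.
It also fails if it takes over 72 s, if anything falls off the work surface, if the arm or the gripper's body presses on something with over 40 N, if the wrist force passes 120 N, or if a joint passes its speed limit or range.

## Working session

There is one attempt and no reset: what is moved stays moved. The work goes in short steps, Python scripts to look and compute and a shell command to move; the robot and the scene stay as the last step left them, time stands still between calls to the robot, and variables do not carry over. Pictures are saved under pics/ and viewed, about 8 in all and at most 12, crops included, and the job is handed in when it is done.

```bash
mkdir -p pics; cat > h.py <<'E'
import numpy as np, cv2
from workcell import telemetry, viewer
from scipy.spatial.transform import Rotation as R
def grab(n,save=None):
    f=viewer.grab_frame(n)
    if save: cv2.imwrite(f'pics/{save}.png',f['color'][:,:,::-1])
    return f
def cam(f):
    Rm=cv2.Rodrigues(np.array(f['rvec'],float))[0]; t=np.array(f['tvec'],float).ravel()
    return Rm,t
def ray(f,uv):
    K=np.array(f['K']);d=np.array([f['k1'],0,0,0],float)
    p=cv2.undistortPoints(np.array(uv,float).reshape(-1,1,2),K,d).reshape(-1,2)
    Rm,t=cam(f); return -Rm.T@t, np.c_[p,np.ones(len(p))]@Rm
def onz(f,uv,z):
    o,d=ray(f,uv); return o+d*((z-o[2])/d[:,2])[:,None]
def tri(f1,a,f2,b):
    o1,d1=ray(f1,a);o2,d2=ray(f2,b);d1=d1[0];d2=d2[0]
    s=np.linalg.lstsq(np.c_[d1,-d2],o2-o1,rcond=None)[0]
    p,q=o1+s[0]*d1,o2+s[1]*d2
    return (p+q)/2,np.linalg.norm(p-q)
def proj(f,P):
    return cv2.projectPoints(np.array(P,float).reshape(-1,1,3),np.array(f['rvec'],float),np.array(f['tvec'],float),np.array(f['K']),np.array([f['k1'],0,0,0],float))[0].reshape(-1,2)
E
python3 - <<'E'
from h import *
for n in('top','side'):
    f=grab(n,n+'0'); Rm,t=cam(f); print(n,(-Rm.T@t).round(),np.array(f['K']).round(1).tolist(),f['k1'])
print(telemetry.state())
E
```

```text
top [ 491.   95. 1251.] [[418.6, 0.0, 275.8], [0.0, 418.6, 207.6], [0.0, 0.0, 1.0]] -0.014488546114477113
side [ 118.  427. 1024.] [[406.9, 0.0, 281.5], [0.0, 406.9, 207.5], [0.0, 0.0, 1.0]] -0.072316818836256
{'time_s': 0.1, 'qpos': array([ 6.73214744e+01,  1.83480383e+01,  8.96984812e+01,  2.48076331e-04,
        7.20435427e+01, -1.14401660e+00]), 'qvel': array([-2.05117793e-01, -8.67586905e-05, -1.50051415e-01, -4.73860307e-03,
       -1.02966627e-01,  7.88139220e-02]), 'effort': array([-1.74704390e-03, -4.13333774e+01, -2.32509702e+01,  7.27449870e-02,
        4.22195171e-02, -4.57141925e-05]), 'ee_pos': array([210.86054271, 534.439991  , 197.11010093]), 'ee_rot': array([-1.79909960e+02, -2.03396380e-03,  1.58465413e+02]), 'force': array([-0.20660688, -0.45919008,  0.92163157]), 'torque': array([-0.0205646 ,  0.0086721 ,  0.01264772]), 'gripper_width': 91.16674799483238}
```

View pics/top0.png

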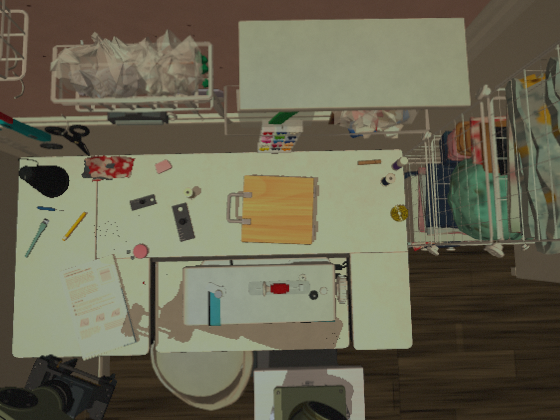

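View pics/side0.png

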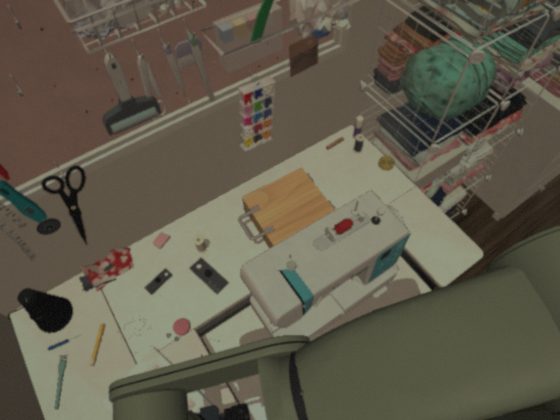

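The top view shows the box with its wood lid at about (280,210) and the handle bar at (231,207). There are two dark plates: a small one at (143,202) and a larger one at (183,222). The larger fits the description, so I'll confirm it in a crop and by size.

```bash
cat > m.py <<'E'
from h import *
f=grab('top');g=grab('side')
def masks(f,roi):
    c=f['color']; hsv=cv2.cvtColor(c,cv2.COLOR_RGB2HSV); m=np.zeros(c.shape[:2],np.uint8); x0,y0,x1,y1=roi
    m[y0:y1,x0:x1]=1; return c,hsv,m
for nm,f_,roi,roi2 in(('top',f,(220,160,330,250),(120,180,215,250)),('side',g,(235,160,340,250),(130,240,235,310))):
    c,hsv,m=masks(f_,roi)
    w=((hsv[...,0]>8)&(hsv[...,0]<28)&(hsv[...,1]>75)&(m>0)).astype(np.uint8)
    cs=max(cv2.findContours(w,0,2)[0],key=cv2.contourArea)
    r=cv2.minAreaRect(cs); b=cv2.boxPoints(r)
    P=onz(f_,b,68); print(nm,'lid',P[:,:2].round(1).tolist(),'ctr',P.mean(0).round(1),'sides',np.linalg.norm(np.diff(P,axis=0),axis=1).round(1),[np.degrees(np.arctan2(*(P[i+1]-P[i])[1::-1])).round(1) for i in range(3)])
    c,hsv,m=masks(f_,roi2)
    w=((c.max(2)<95)&(m>0)).astype(np.uint8)
    for k in cv2.findContours(w,0,2)[0]:
        if cv2.contourArea(k)<60: continue
        b=cv2.boxPoints(cv2.minAreaRect(k)); P=onz(f_,b,5)
        print(nm,'dark',b.mean(0).round(1),P.mean(0).round(1),'sides',np.linalg.norm(np.diff(P,axis=0),axis=1).round(1),[np.degrees(np.arctan2(*(P[i+1]-P[i])[1::-1])).round(1) for i in range(2)])
a=cv2.resize(f['color'][155:255,120:330],None,fx=3.7,fy=3.7,interpolation=2)
cv2.imwrite('pics/c1.png',a[:,:,::-1])
a=cv2.resize(g['color'][160:330,130:340],None,fx=3.5,fy=3.5,interpolation=2)
cv2.imwrite('pics/c2.png',a[:,:,::-1])
E
python3 m.py
```

```text
top lid [[517.9, 188.8], [709.6, 178.9], [697.4, -25.9], [505.9, -12.8]] ctr [607.7  82.3  68. ] sides [191.9 205.2 191.9] [np.float64(-2.9), np.float64(-93.4), np.float64(176.1)]
top dark [182.9 221.8] [581.9 364.7   5. ] sides [ 43.4 109.3  43. ] [np.float64(-77.0), np.float64(-166.1)]
top dark [142.5 202.1] [643.4 485.9   5. ] sides [75.7 29.7 75.6] [np.float64(-75.0), np.float64(-163.8)]
side lid [[708.3, 183.6], [714.2, -52.1], [525.9, -15.1], [530.7, 201.4]] ctr [619.8  79.5  68. ] sides [235.8 191.9 216.5] [np.float64(-88.6), np.float64(168.9), np.float64(88.7)]
side dark [158. 281.] [644.2 482.6   5. ] sides [73.7 30.2 72.9] [np.float64(-72.6), np.float64(-166.9)]
side dark [208.6 274.9] [583.6 361.4   5. ] sides [ 44.4 111.8  42.7] [np.float64(-71.3), np.float64(-167.0)]
```

View pics/c1.png

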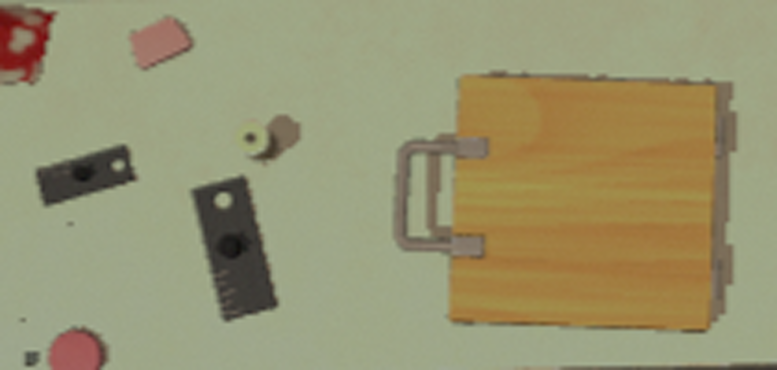

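View pics/c2.png

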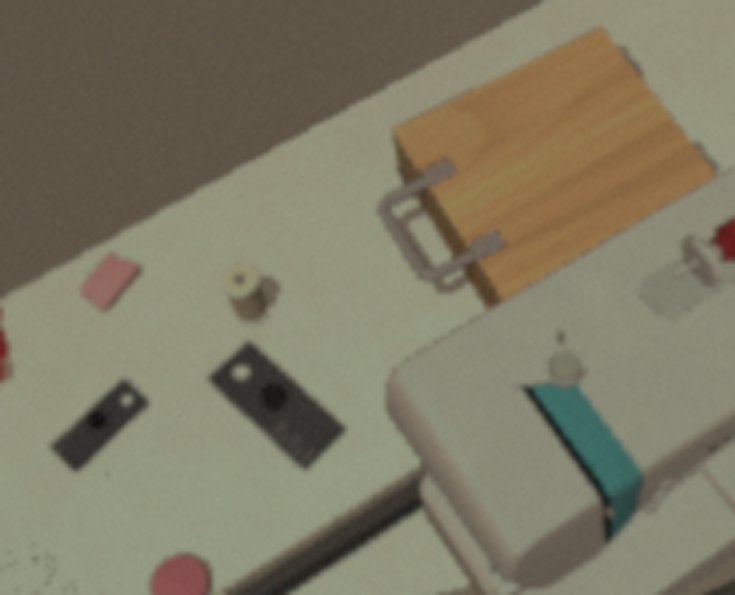

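The crops confirm the larger plate: c1 (235,248) measures 110x43 with its hole at the far (+x world) end, while the other is only 75x30. The handle bar is at c1 (402,195) and c2 (408,241). Next I'll triangulate the bar and knob and build the box frame.

```bash
python3 - <<'E'
from h import *
f=grab('top');g=grab('side')
c1=lambda x,y:(x/3.7+120-.4,y/3.7+155-.4); c2=lambda x,y:(x/3.5+130-.4,y/3.5+160-.4)
for n,a,b in(('bar',(402,195),(408,241)),('knob',(232,246),(272,396)),('hole',(223,201),(241,372)),('barfar',(406,146),(387,207)),('barnear',(400,244),(431,273)),
 ('lidFfar',(460,75),(394,130)),('lidBfar',(716,82),(602,28)),('lidFnear',(450,318),(497,292))):
    p,e=tri(f,c1(*a),g,c2(*b)); print(n,p.round(1),round(e,1))
print('hole@5',onz(f,c1(223,201),5).round(1),onz(g,c2(241,372),5).round(1))
print('bar@64',onz(f,c1(402,195),64).round(1),onz(g,c2(408,241),64).round(1))
E
```

```text
bar [613.4 219.7  72.6] 5.6
knob [582.3 362.5  22.2] 0.7
hole [619.5 372.2   9.7] 1.4
barfar [651.6 216.4  67.2] 6.5
barnear [575.7 221.2  80.8] 4.3
lidFfar [706.2 174.8  71.8] 3.9
lidBfar [696.8 -23.3  68.3] 5.1
lidFnear [522.9 188.2  96.8] 9.4
hole@5 [[620.4 373.8   5. ]] [[621.3 371.4   5. ]]
bar@64 [[616.1 222.8  64. ]] [[615.9 215.7  64. ]]
```

```bash
python3 -m jog '[[[0,0,0],-9,0.5],[[0,0,0],-9,0.33],[[-6,0,0],0,0.33],[[-6,0,0],0,0.33],[[-6,0,0],0,0.33],[[-6,0,0],0,0.33]]' 20
```

```text
time_s: 1.05
ee_pos: [452.4, 524.3, 197.7]
ee_rot: [180.0, -0.1, 177.5]
force: [-0.1, 0.4, 0.3]
gripper_width: 33.8
```

```bash
python3 -m jog '[[[-3.5,-5.9,0],0.9,0.33],[[-3.5,-5.9,0],0,0.33],[[-3.5,-5.9,0],0,0.33],[[-3.5,-5.9,0],0,0.33],[[-3.5,-5.9,0],0,0.33],[[0,0,4],0,0.33],[[0,0,0],0,0.33]]' 20
python3 - <<'E'
from h import *
f=grab('top');g=grab('side')
a=cv2.resize(f['color'][160:260,190:330],None,fx=4,fy=4,interpolation=2);b=cv2.resize(g['color'][150:270,210:340],None,fx=3.33,fy=3.33,interpolation=2)
h=min(a.shape[0],b.shape[0]);o=np.hstack([a[:h],b[:h]]);print(o.shape)
o=cv2.resize(o,(800,int(o.shape[0]*800/o.shape[1])));cv2.imwrite('pics/n1.png',o[:,:,::-1])
E
```

```text
time_s: 1.92
ee_pos: [602.3, 242.7, 153.1]
ee_rot: [-180.0, -0.1, 176.3]
force: [0.7, 1.5, 0.1]
gripper_width: 30.1
(400, 993, 3)
```

View pics/n1.png

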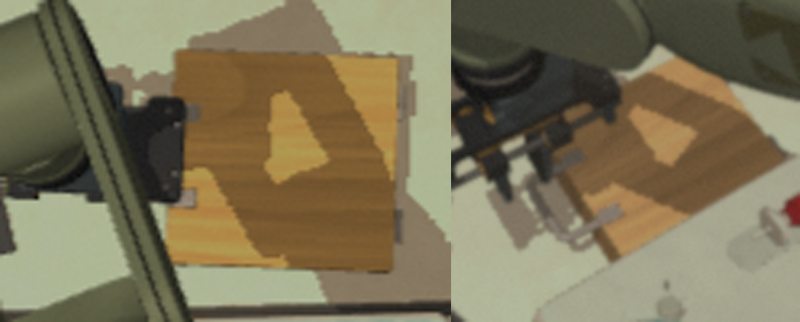

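The side view shows the fingers above the bar and a bit left of it. I'll shift over the bar and go down.

```bash
python3 -m jog '[[[-1.4,-2.1,0],0,0.33],[[0,0,2.5],0,0.33],[[0,0,2.5],0,0.33],[[0,0,2.5],0,0.33],[[0,0,1],0,0.33]]' 20
```

```text
time_s: 2.65
ee_pos: [624.6, 230.7, 82.5]
ee_rot: [179.3, 1.5, 176.9]
force: [0.6, 0.2, -0.5]
gripper_width: 30.1
```

```bash
python3 -m jog '[[[0,0,0],0,0.0],[[0,0,0],0,0.0],[[0,0,0],0,0.0],[[0,0,0],0,0]]' 20; python3 - <<'E'
from h import *
f=grab('top','t2');g=grab('side')
b=cv2.resize(g['color'][150:270,210:340],None,fx=4,fy=4,interpolation=2);cv2.imwrite('pics/n2.png',b[:,:,::-1])
E
```

```text
time_s: 3.15
ee_pos: [626.6, 232.8, 86.9]
ee_rot: [179.2, 1.9, 177.0]
force: [-0.1, -0.1, 0.4]
gripper_width: 0.6
```

```bash
python3 -c "
from h import *
s=telemetry.state(); print(s['qpos'].round(1),s['qvel'].round(1),s['ee_pos'].round(1),s['ee_rot'].round(1),s['effort'].round(1),s['force'].round(1),s['torque'].round(2))"; python3 -m jog '[[[0,0,0],0,0.33],[[0,0,0],0,0.33]]';  python3 -c "
from h import *
s=telemetry.state(); print(s['qpos'].round(2),s['qvel'].round(1),s['ee_pos'].round(1),s['ee_rot'].round(1),s['effort'].round(1))"
```

```text
[ 19.4  30.1  87.3   0.   60.6 -67.6] [-0.1  0.3  0.3 -0.1 -0.  -0.1] [626.5 232.7  86.7] [179.2   1.9 177. ] [  0.  -50.3 -21.6   0.   -0.1  -0. ] [-0.5 -0.   0.8] [ 0.08  0.02 -0.01]
time_s: 3.5
ee_pos: [626.4, 232.6, 86.7]
ee_rot: [179.2, 1.9, 177.0]
force: [-0.4, 0.5, -0.2]
gripper_width: 17.4
[ 1.937e+01  3.011e+01  8.725e+01  2.000e-02  6.060e+01 -6.760e+01] [ 0.   0.  -0.   0.  -0.1 -0. ] [626.4 232.6  86.7] [179.2   1.9 177. ] [  0.  -50.3 -21.5  -0.   -0.1  -0. ]
```

View pics/n2.png

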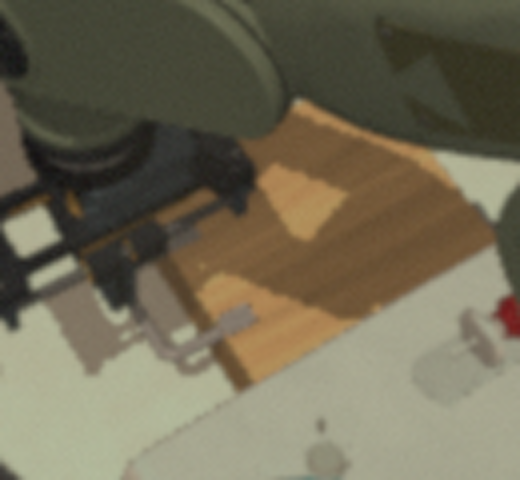

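The fingers sit over the bar, about 12 mm outward and too high. Rows lag, so I'll use smaller steps followed by rest rows.

```bash
python3 -m jog '[[[0.5,-0.6,0],0,0.33],[[0.5,-0.6,0],0,0.33],[[0,0,0],0,0.33],[[0,0,0],0,0.33]]'
```

```text
time_s: 4.0
ee_pos: [614.7, 219.9, 86.0]
ee_rot: [179.2, 1.8, 176.9]
force: [-0.2, -0.3, 0.4]
gripper_width: 29.9
```

```bash
python3 -m jog '[[[0,0,0.6],0,0.33],[[0,0,0.6],0,0.33],[[0,0,0.6],0,0.33],[[0,0,0],0,0.33],[[0,0,0],0,0],[[0,0,0],0,0],[[0,0,0],0,0],[[0,0,0],0,0]]' 15;python3 - <<'E'
from h import *
s=telemetry.state(); print(s['qpos'].round(1))
E
```

```text
time_s: 5.0
ee_pos: [615.6, 220.5, 66.6]
ee_rot: [179.2, 1.9, 176.9]
force: [-0.4, -0.8, -1.1]
gripper_width: 0.6
[ 18.7  30.   90.7   0.   57.3 -68.3]
```

```bash
python3 - <<'E'
from h import *
f=grab('top');g=grab('side')
b=cv2.resize(g['color'][190:250,220:300],None,fx=7,fy=7,interpolation=2)
s=telemetry.state()
for p in proj(g,[s['ee_pos'],s['ee_pos']+[0,0,-19]]): cv2.circle(b,tuple(int(v) for v in (p-[220,190]+.5)*7),4,(255,0,0),-1)
cv2.imwrite('pics/n3.png',b[:,:,::-1])
E
```

```text
(no output)
```

View pics/n3.png

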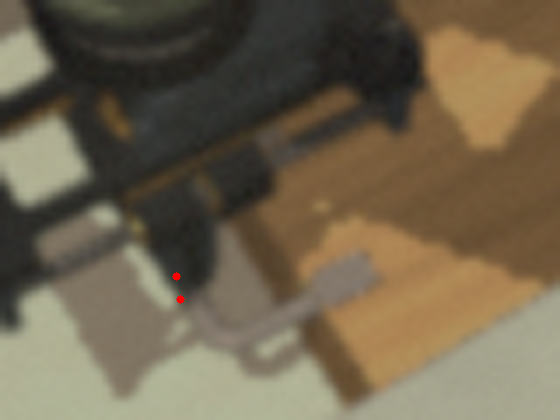

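```bash
python3 -c "
from workcell import env
print(env.tips_ahead,[a for a in dir(env) if a[0]!='_'])"
python3 -m jog '[[[0,0,0],0,0.33],[[0,0,0],0,0.33],[[0,0,0],0,0.33],[[0,0,0],0,0.33]]' 15;python3 - <<'E'
from h import *
f=grab('top');g=grab('side')
b=cv2.resize(g['color'][190:250,220:300],None,fx=7,fy=7,interpolation=2)
a=cv2.resize(f['color'][180:240,205:265],None,fx=7,fy=7,interpolation=2)
s=telemetry.state();print(s['ee_pos'].round(1),s['gripper_width'])
C=np.array([607.7,81.3,0]);t=np.radians(-93.3);bx=np.array([np.cos(t),np.sin(t),0]);by=np.array([-bx[1],bx[0],0])
P=[C-140*bx+by*k+[0,0,64] for k in(-37,0,37)]
for im,c,o in((b,g,(220,190)),(a,f,(205,180))):
  for q,col in ((s['ee_pos'],(255,0,0)),(s['ee_pos']+[0,0,-19],(255,255,0)),(P[0],(0,255,0)),(P[1],(0,255,0)),(P[2],(0,255,0))):
    p=proj(c,q)[0]; cv2.circle(im,tuple(int(v) for v in (p-o+.5)*7),3,col,-1)
o=np.hstack([a[:420,:420],b[:420,:380]])
cv2.imwrite('pics/n4.png',o[:,:,::-1])
E
```

```text
19.0 ['Unreachable', 'tips_ahead']
time_s: 5.6
ee_pos: [615.6, 220.5, 66.6]
ee_rot: [179.2, 1.9, 176.9]
force: [0.4, -0.5, 0.0]
gripper_width: 30.1
[615.6 220.4  66.6] 30.21551221955369
```

View pics/n4.png

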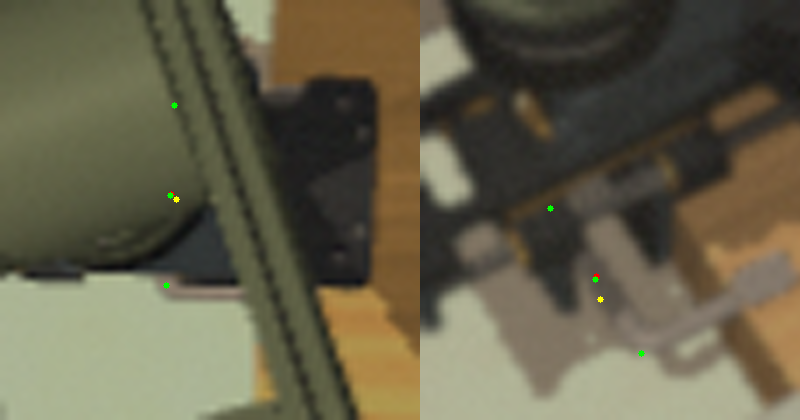

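```bash
python3 -m jog '[[[0,0.3,0],0,0.4],[[0,0,0.5],0,0.4],[[0,0,0.5],0,0.4],[[0,0,0.4],0,0.4],[[0,0,0],0,0.4]]' 10; python3 -m jog '[[[0,0,0],0,0],[[0,0,0],0,0],[[0,0,0],0,0],[[0,0,0],0,0]]'
```

```text
time_s: 6.32
ee_pos: [615.9, 223.8, 51.2]
ee_rot: [179.2, 1.8, 177.0]
force: [0.6, 0.8, -0.2]
gripper_width: 36.7
time_s: 6.82
ee_pos: [615.9, 220.1, 51.7]
ee_rot: [179.6, 1.8, 177.1]
force: [-0.6, -3.1, 5.5]
gripper_width: 5.1
```

```bash
python3 -m jog '[[[0,0,0],0,0],[[0,0,0],0,0]]'; python3 - <<'E'
from h import *
g=grab('side')
b=cv2.resize(g['color'][175:260,205:300],None,fx=7,fy=7,interpolation=2)
cv2.imwrite('pics/n5.png',b[:,:,::-1])
E
```

```text
time_s: 7.08
ee_pos: [616.8, 220.3, 53.8]
ee_rot: [179.5, 1.9, 177.0]
force: [-0.2, 0.2, -0.4]
gripper_width: 0.7
```

View pics/n5.png

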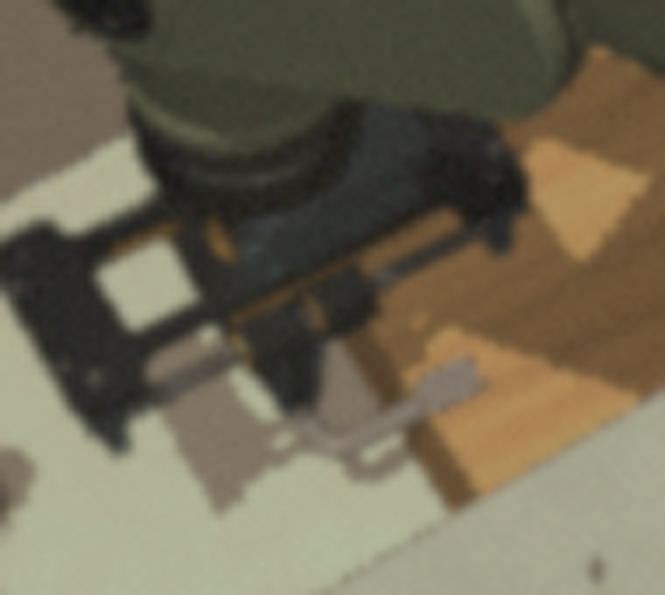

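```bash
python3 -m jog '[[[0,0.2,-0.3],0,0.4],[[0,0,0],0,0.4],[[0,0,0],0,0.4],[[0,0,0.5],0,0.4],[[0,0,0.5],0,0.4],[[0,0,0.5],0,0.4],[[0,0,0],0,0.4]]' 10; python3 -m jog '[[[0,0,0],0,0],[[0,0,0],0,0],[[0,0,0],0,0],[[0,0,0],0,0],[[0,0,0],0,0]]'
```

```text
time_s: 8.0
ee_pos: [616.7, 223.0, 39.5]
ee_rot: [179.5, 1.8, 177.0]
force: [-0.5, -0.2, -0.3]
gripper_width: 36.3
time_s: 8.62
ee_pos: [616.7, 219.9, 39.5]
ee_rot: [179.8, 1.8, 177.1]
force: [-0.6, -0.2, -0.6]
gripper_width: 9.9
```

The bar is now gripped (9.9 mm). The reported z here is about 25 mm lower than nominal, so I'll rely on contact and relative moves. I'll start the lid swing.

```bash
cat > lid.py <<'E'
from h import *
import sys
s=telemetry.state();p=s['ee_pos'];S=np.array([616.7,219.9,39.5]);d=p-S
t=np.radians(-93.3);bx=np.array([np.cos(t),np.sin(t),0])
u=d@bx; v=d[2]; c=240-u; 
th=np.degrees(np.arctan2(v+4,240-u)+np.arctan2(4,240)) if 0 else np.degrees(np.arctan2(v+4,240-u)-np.arctan2(4,240))
print('theta',th.round(1),'r',np.hypot(240-u,v+4).round(1),'side',(d@[-bx[1],bx[0],0]).round(1),s['ee_rot'].round(1),s['force'].round(1),s['gripper_width'].round(1),s['time_s'])
E
python3 -m jog '[[[0,0,0],0,0],[[-0.06,-0.13,-2.09],0,0],[[-0.06,-0.31,-2.07],0,0],[[-0.06,-0.49,-2.04],0,0],[[-0.06,-0.66,-2.0],0,0],[[0,0,0],0,0]]' 25;python3 lid.py
```

```text
time_s: 9.38
ee_pos: [615.6, 204.5, 121.6]
ee_rot: [179.8, 1.8, 177.0]
force: [0.8, -0.6, -2.0]
gripper_width: 9.3Traceback (most recent call last):
  File "lid.py", line 7, in <module>
    print('theta',th.round(1),'r',np.hypot(240-u,v+4).round(1),'side',(d@[-bx[1],bx[0],0]).round(1),s['ee_rot'].round(1),s['force'].round(1),s['gripper_width'].round(1),s['time_s'])
                                                                                                                                             ^^^^^^^^^^^^^^^^^^^^^^^^
AttributeError: 'float' object has no attribute 'round'
```

```bash
sed -i "s/s\['gripper_width'\].round(1)/round(float(s['gripper_width']),1)/" lid.py
python3 -m jog '[[[-0.06,-0.83,-1.92],0,0],[[-0.06,-1.0,-1.84],0,0],[[-0.06,-1.15,-1.75],0,0],[[-0.06,-1.3,-1.64],0,0],[[-0.05,-1.43,-1.52],0,0],[[-0.05,-1.56,-1.4],0,0],[[-0.04,-1.67,-1.26],0,0],[[-0.04,-1.77,-1.11],0,0],[[0,0,0],0,0]]';python3 lid.py
```

```text
time_s: 10.5
ee_pos: [609.1, 93.7, 251.3]
ee_rot: [179.3, 1.7, 177.0]
force: [-2.0, 2.9, 3.1]
gripper_width: 9.2
theta 61.3 r 243.9 side -0.3 [179.3   1.7 177. ] [-2.   2.9  3.1] 9.2 10.5
```

```bash

python3 -m jog '[[[-0.03,-1.9,-0.85],0,0],[[-0.02,-1.97,-0.68],0,0],[[-0.02,-2.02,-0.5],0,0],[[0,-2.06,-0.33],0,0],[[0,-2.09,-0.14],0,0],[[0,-2.09,0.04],0,0],[[0,-2.09,0.2],0,0],[[0,-2.06,0.38],0,0],[[0,0,0],0,0]]';python3 lid.py
```

```text
time_s: 11.62
ee_pos: [598.6, -78.5, 269.0]
ee_rot: [179.6, 1.5, 177.0]
force: [-2.3, -1.1, 3.3]
gripper_width: 9.5
theta 103.2 r 240.8 side -0.9 [179.6   1.5 177. ] [-2.3 -1.1  3.3] 9.5 11.625
```

```bash

python3 -m jog '[[[0,-2.0,0.58],0,0],[[0,-1.95,0.74],0,0],[[0,-1.89,0.9],0,0],[[0,-1.8,1.06],0,0],[[0,-1.7,1.22],0,0],[[0,0,0],0,0]]';python3 lid.py
```

```text
time_s: 12.38
ee_pos: [592.6, -177.8, 216.1]
ee_rot: [179.6, 1.1, 177.0]
force: [-1.6, -1.2, -0.1]
gripper_width: 9.3
theta 130.3 r 240.3 side -1.2 [179.6   1.1 177. ] [-1.6 -1.2 -0.1] 9.3 12.375
```

```bash

python3 -m jog '[[[0,-0.5,0.45],0,0],[[0,-0.3,0.27],0,0],[[0,0,0],0,0]]';python3 lid.py
python3 -m jog '[[[0,0,0],0,0.25],[[0,0,0],0,0.25],[[0,0,0],0,0.25]]';python3 lid.py
```

```text
time_s: 12.75
ee_pos: [592.4, -181.5, 212.5]
ee_rot: [179.1, 1.2, 177.1]
force: [-3.0, -1.8, -0.6]
gripper_width: 8.9
theta 131.5 r 240.0 side -1.1 [179.1   1.2 177.1] [-3.  -1.8 -0.6] 8.9 12.75
time_s: 13.12
ee_pos: [595.5, -181.3, 213.4]
ee_rot: [179.2, 1.6, 177.2]
force: [-0.2, -0.2, 0.3]
gripper_width: 22.8
theta 131.3 r 240.5 side 1.9 [179.2   1.6 177.2] [-0.2 -0.2  0.3] 22.8 13.125
```

```bash

python3 -m jog '[[[0,0,-1.5],0,0.25],[[0,0,-3],0,0.25],[[0,0,-3],0,0.25],[[0,0,0],0,0.25]]'
cat > look.py <<'E'
from h import *
import sys
C=np.array([608,80.3,0]);t=np.radians(-93.3);bx=np.array([np.cos(t),np.sin(t),0]);by=np.array([-bx[1],bx[0],0])
B=lambda x,y,z:C+x*bx+y*by+[0,0,z]
def view(name,pts,r=70,ctr=None):
    out=[]
    for n in('top','side'):
        f=grab(n); c=proj(f,ctr if ctr is not None else B(*pts[0]))[0]; x0,y0=int(c[0]-r*4/3/2),int(c[1]-r*.75)
        x0=max(0,min(560-int(r*4/3),x0));y0=max(0,min(420-int(r*1.5),y0))
        a=f['color'][y0:y0+int(r*1.5),x0:x0+int(r*4/3)];k=400/a.shape[1];a=cv2.resize(a,None,fx=k,fy=k,interpolation=2)
        for p in pts:
            q=(proj(f,B(*p))[0]-[x0,y0]+.5)*k; cv2.circle(a,tuple(int(v) for v in q),2,(255,0,0),-1)
        print(n,'crop',x0,y0,'k',round(k,3)); out.append(a)
    h=min(o.shape[0] for o in out);cv2.imwrite(f'pics/{name}.png',np.hstack([o[:h] for o in out])[:,:,::-1])
E
python3 - <<'E'
from look import *
view('L1',[(40,68,44),(-58,40,48),(-100,-95,60),(-100,95,60),(40,-79,44)],r=90,ctr=B(-10,0,60))
E
```

```text
time_s: 13.62
ee_pos: [594.5, -182.7, 293.3]
ee_rot: [179.3, 1.8, 177.2]
force: [0.9, -0.5, -0.0]
gripper_width: 22.5
top crop 214 141 k 3.333
side crop 226 141 k 3.333
```

View pics/L1.png

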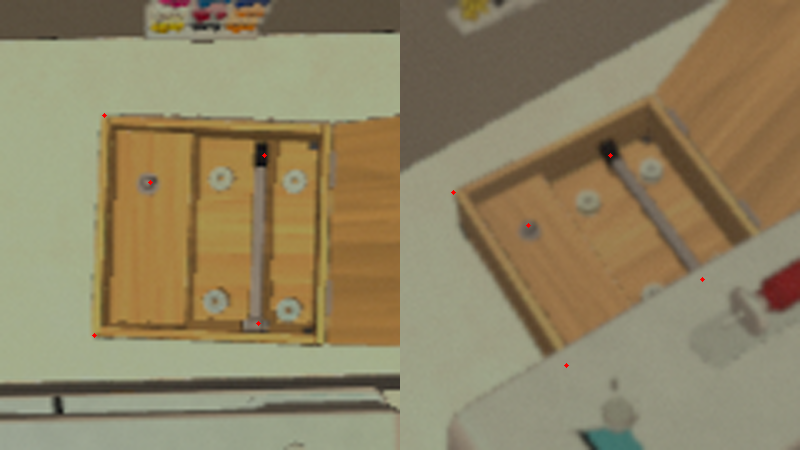

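The picture shows the lid leaning back on its own, with the stay lying at (261,235) and its disc at (261,154) in the left panel. The pin is at (147,183), and the box model matches to about 1 px. Next I'll move over the disc.

```bash

python3 -m jog '[[[0,3.6,0],0.6,0.33],[[0,3.6,0],0,0.33],[[0,3.6,0],0,0.33],[[0,3.6,0],0,0.33],[[0,3.6,1],0,0.33],[[-2,3.6,2],0,0.33],[[-3,0,3],0,0.33],[[-3,0,3],0,0.33],[[0,0,2],0,0.33],[[0,0,0],0,0.33]]' 10
```

```text
time_s: 14.98
ee_pos: [683.0, 37.8, 165.5]
ee_rot: [179.1, 0.0, 176.6]
force: [0.8, -0.8, 0.8]
gripper_width: 30.3
```

```bash

python3 -m jog '[[[0.9,-0.2,0],0,0.33],[[0,0,2],0,0.33],[[0,0,2],0,0.33],[[0,0,2],0,0.33],[[0,0,2],0,0.33],[[0,0,2],0,0.33],[[0,0,1],0,0.33],[[0,0,0],0,0.33],[[0,0,0],0,0.33]]' 10
```

```text
time_s: 16.1
ee_pos: [673.3, 36.7, 64.4]
ee_rot: [179.1, 0.9, 176.5]
force: [0.6, -0.7, 0.1]
gripper_width: 30.3
```

```bash

python3 -m jog '[[[0,0,1],0,0.33],[[0,0,1],0,0.33],[[0,0,0],0,0.33],[[0,0,0],0,0],[[0,0,0],0,0],[[0,0,0],0,0],[[0,0,0],0,0]]' 10
```

```text
time_s: 16.98
ee_pos: [674.7, 37.0, 44.6]
ee_rot: [179.1, 1.0, 176.5]
force: [-0.0, -0.6, 0.4]
gripper_width: 0.6
```

```bash

python3 -m jog '[[[0,0,0],0,0.33],[[0,0,0],0,0.33],[[0.1,0,0],0,0.33],[[0,0,1],0,0.33],[[0,0,1.1],0,0.33],[[0,0,0],0,0.33],[[0,0,0],0,0.33]]' 15;
python3 -m jog '[[[0,0,0],0,0],[[0,0,0],0,0],[[0,0,0],0,0],[[0,0,0],0,0]]' 15
```

```text
time_s: 17.85
ee_pos: [673.6, 37.4, 21.5]
ee_rot: [179.1, 1.0, 176.5]
force: [-1.0, -0.2, -0.3]
gripper_width: 30.3
time_s: 18.35
ee_pos: [673.8, 36.4, 21.9]
ee_rot: [179.2, 1.0, 176.6]
force: [0.0, -0.8, -0.3]
gripper_width: 12.1
```

```bash

python3 -m jog '[[[0.06,0,-1.54],0,0],[[0.22,0,-1.52],0,0],[[0.38,0,-1.49],0,0],[[0.53,0,-1.44],0,0],[[0.68,0,-1.37],0,0],[[0.82,0,-1.29],0,0],[[0.95,0,-1.2],0,0],[[0,0,0],0,0]]'
```

```text
time_s: 19.35
ee_pos: [629.5, 39.0, 126.8]
ee_rot: [179.0, 0.6, 176.6]
force: [0.2, 0.3, -2.0]
gripper_width: 12.0
```

```bash

python3 -m jog '[[[1.12,-0.06,-1.0],0,0],[[1.22,-0.06,-0.88],0,0],[[1.3,-0.06,-0.75],0,0],[[1.37,-0.06,-0.61],0,0],[[1.43,0,-0.46],0,0],[[1.48,0,-0.31],0,0],[[1.5,0,-0.16],0,0],[[0,0,0],0,0]]'
```

```text
time_s: 20.35
ee_pos: [529.7, 45.0, 171.1]
ee_rot: [178.6, 1.0, 176.5]
force: [0.1, 4.2, -3.4]
gripper_width: 12.4
```

```bash

python3 -m jog '[[[1.0,-0.05,0.02],0,0],[[1.0,0,0.1],0,0],[[0.7,0,0.1],0,0],[[0,0,0],0,0]]';python3 -m jog '[[[0.4,0,0.05],0,0],[[0,0,0],0,0]]'
```

```text
time_s: 20.85
ee_pos: [504.8, 46.6, 170.0]
ee_rot: [178.6, 1.4, 176.5]
force: [0.5, 3.9, -1.4]
gripper_width: 12.1
time_s: 21.1
ee_pos: [501.2, 46.8, 169.5]
ee_rot: [178.6, 1.4, 176.5]
force: [0.4, 4.7, 0.5]
gripper_width: 11.8
```

```bash

python3 -m jog '[[[0.4,0,0.05],0,0],[[0,0,0],0,0]]';python3 -c "
from h import *
s=telemetry.state();print(s['force'].round(1),s['torque'].round(2))"; python3 -m jog '[[[0,0,0],0,0.2],[[0,0,0],0,0.25],[[0,0,0],0,0.25]]'; python3 -m jog '[[[0,0,-2],0,0.25],[[0,0,-3],0,0.25],[[0,0,-3],0,0.25],[[0,0,-2],0,0.25],[[0,0,0],0,0.25]]'; python3 - <<'E'
from look import *
import h
# dark disc search at predicted positions
for n in('top','side'):
    f=grab(n)
    for a in(1.57,1.72): print(n,a,proj(f,B(40,-79+147*np.cos(a),44+147*np.sin(a)))[0].round(1))
view('L2',[(40,-101,189)],r=60)
E
```

```text
time_s: 21.35
ee_pos: [500.4, 46.9, 169.3]
ee_rot: [178.6, 1.9, 176.5]
force: [0.3, 4.8, 1.8]
gripper_width: 11.9
[0.3 4.8 1.8] [ 0.68 -0.09  0.1 ]
time_s: 21.72
ee_pos: [498.5, 44.5, 168.2]
ee_rot: [178.8, 1.6, 176.5]
force: [0.3, -0.4, 0.6]
gripper_width: 22.7
time_s: 22.35
ee_pos: [493.8, 40.8, 269.6]
ee_rot: [179.1, 1.3, 176.5]
force: [0.7, 0.1, -0.6]
gripper_width: 23.1
top 1.57 [293.5 235.8]
top 1.72 [293.2 244.5]
side 1.57 [320.  194.9]
side 1.72 [325.  201.7]
top crop 253 199 k 5.0
side crop 285 156 k 5.0
```

```bash

python3 -m jog '[[[-1.85,-3.6,-0.3],0,0.33],[[-1.85,-3.6,-0.3],0,0.33],[[-1.85,-3.6,-0.3],0,0.33],[[-1.85,-3.6,-0.3],0,0.33],[[-1.85,-3.6,0],0,0.33],[[-1.6,-3.2,0],0,0.33],[[0,0,0],0,0.33],[[0,0,0],0,0.33]]' 25; python3 - <<'E'
from look import *
f=grab('top');g=grab('side')
for n,f_ in(('top',f),('side',g)):
    for a in(1.57,1.72):
        p=proj(f_,B(40,-79+147*np.cos(a),44+147*np.sin(a)))[0].astype(int);print(n,a,p)
    x,y=p; print(f_['color'][y-8:y+12,x-10:x+11].max(2))
E
```

```text
time_s: 23.55
ee_pos: [587.1, -182.5, 266.5]
ee_rot: [178.8, -0.0, 176.6]
force: [-0.1, -0.3, -0.8]
gripper_width: 30.1
top 1.57 [293 235]
top 1.72 [293 244]
[[166 167 167 168 162 129  99  82  78  93 100 113 116 116 134 150 155 153
  157 159 162]
 [127 127 127  97 132 114  70  58  56  59  75  84 107 117 151 143 130 127
  130 157 167]
 [121 122 121  85 129 109  67  54  55  47  69  78 109 118 124 122 121 121
  120 124 126]
 [123 123 122  94 124 110  72  55  53  59 107 120 120 119 120 121 120 120
  121 120 119]
 [123 120 112  93  93  87  70  47  32  31  52  71 107 119 119 118 120 118
  119 119 119]
 [160 162 160 160 160 158 117  58  19  23  22  28 137 162 160 162 163 161
  155 148 147]
 [167 165 167 167 166 166 133  72  20  24  23  19 142 165 166 166 166 167
  166 165 166]
 [121 130 128 127 124 123 105  62  23  26  22  26 127 149 150 150 151 162
  166 167 166]
 [166 166 165 166 165 167 142  80  30  29  27  24 142 166 145 139 142 143
  143 145 145]
 [173 172 173 174 173 172 148  83  33  35  30  29 148 173 170 171 170 170
  170 169 169]
 [173 173 173 173 172 173 149  83  28  26  32  55 14
[... 1959 characters left out ...]
6 125 100  87  77  65  49  34  27  40  69 105 126 118 120 133
  143 145 148]
 [157 156 150 139 119  94  76  69  61  49  48  69 100 133 144 125 115 123
  132 144 146]
 [153 149 149 144 132 100  77  69  67  63  72  88 103 129 147 142 126 117
  125 137 147]
 [148 147 148 147 137 107  78  69  67  70  82  90  98 112 137 147 144 125
  122 137 143]
 [146 147 146 146 132 100  77  69  69  75  87  93  94  97 117 142 152 141
  128 137 140]
 [147 146 147 144 123  89  70  67  69  80  89  90  93  95 100 119 143 151
  141 134 136]
 [147 148 151 144 120  86  72  68  76  85  88  88  91  94  96 103 126 144
  142 141 143]
 [149 149 148 139 107  79  72  74  90  94  86  83  88  91 101 113 131 141
  146 146 147]]
```

Dark-disc pixels sit at (293,244) in the top view and (324,200) in the side view, matching the 1.72 stop, so the stay stands. Next I'll regrip the bar.

```bash

python3 -m jog '[[[-0.5,0.1,0],0,0.33],[[0,0,1.1],0,0.33],[[0,0,1.1],0,0.33],[[0,0,1.1],0,0.33],[[0,0,1.1],0,0.33],[[0,0,0.9],0,0.33],[[0,0,0],0,0.33]]';python3 -m jog '[[[0,0,0],0,0],[[0,0,0],0,0],[[0,0,0],0,0],[[0,0,0],0,0]]' 25;python3 lid.py
```

```text
time_s: 24.52
ee_pos: [591.5, -177.7, 209.7]
ee_rot: [178.8, -0.1, 176.8]
force: [-0.5, -0.1, 0.4]
gripper_width: 29.7
time_s: 25.02
ee_pos: [592.1, -179.3, 211.1]
ee_rot: [179.0, 0.1, 176.8]
force: [-0.3, -0.5, -0.5]
gripper_width: 9.3
theta 131.4 r 237.5 side -1.6 [1.790e+02 1.000e-01 1.768e+02] [-0.3 -0.5 -0.5] 9.3 25.025
```

```bash

python3 -m jog '[[[0,1.6,-1.35],0,0],[[0,1.72,-1.21],0,0],[[0,1.82,-1.05],0,0],[[0,1.9,-0.89],0,0],[[0,1.97,-0.72],0,0],[[0,2.02,-0.54],0,0],[[0,2.06,-0.36],0,0],[[0,0,0],0,0]]';python3 lid.py
```

```text
time_s: 26.02
ee_pos: [600.5, -37.6, 274.9]
ee_rot: [178.8, -0.1, 176.9]
force: [1.0, -1.0, -4.5]
gripper_width: 9.4
theta 93.3 r 240.1 side -1.4 [ 1.788e+02 -1.000e-01  1.769e+02] [ 1.  -1.  -4.5] 9.4 26.025
```

```bash

python3 -m jog '[[[0,1.47,-0.05],0,0],[[0,1.47,0.04],0,0],[[0,1.46,0.12],0,0],[[0,1.45,0.21],0,0],[[0,1.4,0.3],0,0],[[0,0,0],0,0]]';python3 lid.py
```

```text
time_s: 26.78
ee_pos: [605.1, 37.9, 270.2]
ee_rot: [179.0, 0.0, 176.9]
force: [2.6, -2.5, -5.6]
gripper_width: 9.2
theta 75.2 r 241.6 side -1.1 [179.    0.  176.9] [ 2.6 -2.5 -5.6] 9.2 26.775
```

```bash

python3 -m jog '[[[0,0.7,0.18],0,0],[[0,0,0],0,0]]';python3 lid.py
```

```text
time_s: 27.02
ee_pos: [605.5, 44.8, 268.5]
ee_rot: [179.0, 0.0, 176.8]
force: [2.3, -2.3, -4.0]
gripper_width: 9.5
theta 73.6 r 241.7 side -1.1 [179.    0.  176.8] [ 2.3 -2.3 -4. ] 9.5 27.025
```

```bash

python3 -m jog '[[[0,0.6,0.18],0,0],[[0,0.5,0.17],0,0],[[0,0,0],0,0]]';python3 lid.py;python3 -m jog '[[[0,0.4,0.14],0,0],[[0,0,0],0,0]]';python3 lid.py;python3 -m jog '[[[0,0.3,0.12],0,0],[[0,0,0],0,0]]';python3 lid.py
```

```text
time_s: 27.4
ee_pos: [606.2, 55.7, 265.4]
ee_rot: [179.1, 0.1, 176.8]
force: [2.6, -1.4, -5.6]
gripper_width: 9.3
theta 70.9 r 241.9 side -1.1 [1.791e+02 1.000e-01 1.768e+02] [ 2.6 -1.4 -5.6] 9.3 27.4
time_s: 27.65
ee_pos: [606.4, 59.8, 264.0]
ee_rot: [179.1, 0.1, 176.8]
force: [2.6, -2.0, -4.5]
gripper_width: 9.4
theta 69.8 r 242.0 side -1.0 [1.791e+02 1.000e-01 1.768e+02] [ 2.6 -2.  -4.5] 9.4 27.65
time_s: 27.9
ee_pos: [606.6, 62.9, 262.9]
ee_rot: [179.1, 0.1, 176.8]
force: [2.5, -2.1, -4.6]
gripper_width: 9.3
theta 69.1 r 242.0 side -1.0 [1.791e+02 1.000e-01 1.768e+02] [ 2.5 -2.1 -4.6] 9.3 27.9
```

```bash

python3 -m jog '[[[0,0.3,0.12],0,0],[[0,0,0],0,0]]';python3 lid.py;python3 -m jog '[[[0,0.3,0.12],0,0],[[0,0,0],0,0]]';python3 lid.py;python3 -m jog '[[[0,0.3,0.12],0,0],[[0,0,0],0,0]]';python3 lid.py
```

```text
time_s: 28.15
ee_pos: [606.8, 65.0, 262.2]
ee_rot: [179.2, 0.1, 176.8]
force: [2.5, -2.8, -3.8]
gripper_width: 9.2
theta 68.5 r 242.1 side -1.0 [1.792e+02 1.000e-01 1.768e+02] [ 2.5 -2.8 -3.8] 9.2 28.15
time_s: 28.4
ee_pos: [606.8, 65.3, 262.0]
ee_rot: [179.5, 0.1, 176.7]
force: [2.4, -4.0, -3.2]
gripper_width: 9.3
theta 68.5 r 242.0 side -1.0 [1.795e+02 1.000e-01 1.767e+02] [ 2.4 -4.  -3.2] 9.3 28.4
time_s: 28.65
ee_pos: [606.8, 65.3, 262.0]
ee_rot: [179.9, 0.2, 176.7]
force: [2.6, -4.5, -3.8]
gripper_width: 9.6
theta 68.5 r 242.0 side -1.0 [179.9   0.2 176.7] [ 2.6 -4.5 -3.8] 9.6 28.65
```

Lowering stopped at θ=68.5° (1.196 rad) and the force now rises, so the lid is on the stay. I'll release, lift and go to the template.

```bash

python3 -m jog '[[[0,0,0],0,0.25],[[0,0,0],0,0.3],[[0,0,0],0,0.33],[[0,0,-1.5],0,0.33],[[0,0,-2.5],0,0.33],[[0,0,0],0,0.33]]'; python3 -m jog '[[[0,4,0],0,0.4],[[0.5,4.5,0],0,0.4],[[0.5,4.5,0],0,0.4],[[0.5,4.5,0],0,0.4],[[0.5,4.5,0],0,0.4],[[0.5,4.5,0],0,0.4],[[0.5,3.5,0],0,0.4],[[0,0,0],0,0.4]]'
```

```text
time_s: 29.4
ee_pos: [605.7, 68.9, 307.2]
ee_rot: [179.4, 0.3, 176.8]
force: [0.4, 0.5, -0.3]
gripper_width: 30.2
time_s: 30.4
ee_pos: [591.1, 379.2, 304.8]
ee_rot: [179.5, -0.1, 176.7]
force: [-0.2, -0.3, -0.9]
gripper_width: 36.4
```

```bash

python3 -m jog '[[[0,0,3],10.5,0.4],[[0,0,3],10.5,0.4],[[0,0,3],10.5,0.4],[[0,0,3],10.5,0.4],[[0,0,3],10.5,0.4],[[0,0,1],10.5,0.4],[[0,0,0],9.7,0.4],[[0,0,0],0,0.4]]'; python3 - <<'E'
from look import *
f=grab('top')
s=telemetry.state(); print(s['qpos'].round(1))
th=1.196
for n in('top','side'):
    f=grab(n); hsv=cv2.cvtColor(f['color'],cv2.COLOR_RGB2HSV)
    bar=[np.array([100-240*np.cos(th)+4*np.sin(th),60+240*np.sin(th)+4*np.cos(th)])]
    print(n,'bar expected',proj(f,B(bar[0][0],0,bar[0][1]))[0].round(1))
    # template dark blobs
    c=f['color'];m=np.zeros(c.shape[:2],bool);q=proj(f,[582,363,5])[0].astype(int);m[q[1]-22:q[1]+22,q[0]-22:q[0]+22]=1
    w=((c.max(2)<95)&m).astype(np.uint8)
    for k in cv2.findContours(w,0,2)[0]:
        if cv2.contourArea(k)>100: b=cv2.boxPoints(cv2.minAreaRect(k));print('dark',b.mean(0).round(1),cv2.contourArea(k))
view('L2',[(13,0,285),(-58,40,48),(-58,0,60)],r=100)
E
```

```text
time_s: 31.4
ee_pos: [590.4, 371.0, 137.3]
ee_rot: [-179.7, -0.2, 102.0]
force: [0.3, -0.3, 1.1]
gripper_width: 36.4
[31.1 31.7 76.6  0.3 71.9 19. ]
top bar expected [286.1 200.1]
dark [175.4 219.5] 969.0
side bar expected [295.3 153.2]
dark [206.9 270.5] 685.5
top crop 218 124 k 3.008
side crop 227 78 k 3.008
```

```bash

python3 -m jog '[[[-0.6,-1.0,0],-2,0.4],[[0,0,2],0,0.4],[[0,0,2],0,0.4],[[0,0,2],0,0.4],[[0,0,2],0,0.4],[[0,0,1.5],0,0.4],[[0,0,1],0,0.4],[[0,0,0],0,0.4],[[0,0,0],0,0.4]]' 10
```

```text
time_s: 32.78
ee_pos: [584.1, 366.0, 34.0]
ee_rot: [179.7, -0.3, 104.5]
force: [0.8, -0.3, 0.6]
gripper_width: 36.0
```

```bash

python3 -m jog '[[[-0.3,-0.25,0],0,0.4],[[0,0,0.8],0,0.4],[[0,0,0.8],0,0.4],[[0,0,0.8],0,0.4],[[0,0,0.7],0,0.4],[[0,0,0],0,0.4]]' 10; python3 -m jog '[[[0,0,0],0,0],[[0,0,0],0,0],[[0,0,0],0,0],[[0,0,0],0,0]]' 10
```

```text
time_s: 33.52
ee_pos: [582.8, 362.7, 1.6]
ee_rot: [179.6, -0.4, 104.5]
force: [-0.7, -0.1, -0.2]
gripper_width: 36.6
time_s: 34.02
ee_pos: [583.1, 362.9, 2.0]
ee_rot: [179.6, -0.4, 104.5]
force: [-0.3, 0.0, -1.5]
gripper_width: 16.8
```

```bash

python3 -m jog '[[[0,0,0],0,0.3],[[0,0,0],0,0.3],[[0,0,0.35],0,0.3],[[0,0,0.35],0,0.3],[[0,0,0],0,0.3]]' 10; python3 -m jog '[[[0,0,0],0,0],[[0,0,0],0,0],[[0,0,0],0,0],[[0,0,0],0,0]]' 25;python3 -m jog '[[[0,0,-1.5],0,0],[[0,0,-2.5],0,0],[[0,0,-2.5],0,0],[[0,0,-2.5],0,0],[[0,0,-1],0,0],[[0,0,0],0,0]]'; 
```

```text
time_s: 34.65
ee_pos: [583.3, 363.1, -5.1]
ee_rot: [179.6, -0.4, 104.5]
force: [0.5, 0.1, 0.1]
gripper_width: 26.9
time_s: 35.15
ee_pos: [583.3, 363.1, -5.2]
ee_rot: [179.6, -0.4, 104.5]
force: [-0.2, 0.8, -0.6]
gripper_width: 16.8
time_s: 35.9
ee_pos: [583.0, 362.3, 101.6]
ee_rot: [179.4, -0.4, 104.5]
force: [-0.1, -1.1, -1.2]
gripper_width: 16.7
```

```bash

python3 -m jog '[[[0,0,0],8.5,0],[[0,0,0],8.5,0],[[0,0,0],0,0],[[-2.5,0.5,0.3],0,0],[[-3.5,0.6,0.4],0,0],[[-3.5,0.6,0.4],0,0],[[-3.5,0.6,0.4],0,0],[[-3.5,0.6,0.4],0,0],[[-2.5,0.5,0],0,0],[[0,0,0],0,0]]'
```

```text
time_s: 37.15
ee_pos: [604.4, 155.7, 73.2]
ee_rot: [-179.7, -0.0, 87.8]
force: [0.1, 0.8, -0.7]
gripper_width: 16.7
```

```bash

python3 -m jog '[[[-0.8,0.4,0],0,0],[[-0.85,0.35,0],0.3,0],[[0,0,0],0,0]]';python3 -m jog '[[[0,0,1],0,0],[[0,0,1],0,0],[[0,0,0.5],0,0],[[0,0,0],0,0]]'
```

```text
time_s: 37.52
ee_pos: [611.2, 138.1, 72.7]
ee_rot: [-179.7, -0.0, 87.6]
force: [0.3, 1.0, -1.0]
gripper_width: 17.1
time_s: 38.02
ee_pos: [610.2, 139.4, 45.1]
ee_rot: [-179.6, -0.0, 87.7]
force: [0.2, -0.3, -1.0]
gripper_width: 17.0
```

```bash

python3 -m jog '[[[-0.05,0.1,0],0,0],[[0,0,0.3],0,0],[[0,0,0.3],0,0],[[0,0,0],0,0]]';python3 -m jog '[[[0,0,0.3],0,0],[[0,0,0],0,0]]';python3 -c "
from h import *
s=telemetry.state();print(s['force'].round(1),s['torque'].round(2))"
```

```text
time_s: 38.52
ee_pos: [611.7, 139.1, 39.2]
ee_rot: [-179.6, -0.0, 87.7]
force: [-1.0, 0.6, -0.6]
gripper_width: 16.9
time_s: 38.78
ee_pos: [611.7, 139.0, 36.0]
ee_rot: [-179.6, -0.0, 87.7]
force: [-0.1, 0.4, -1.2]
gripper_width: 16.6
[-0.1  0.4 -1.2] [-0.11  0.05  0.03]
```

No force with the plate bottom at about 41 mm, below the pin top, so the hole appears to be on the pin. I'll go on down.

```bash

python3 -m jog '[[[0,0,0.3],0,0],[[0,0,0.25],0,0],[[0,0,0],0,0]]';python3 -m jog '[[[0,0,0.2],0,0],[[0,0,0],0,0]]';python3 - <<'E'
from look import *
s=telemetry.state();print(s['force'].round(1),s['torque'].round(2))
view('L3',[(-58,40,48)],r=60)
E
```

```text
time_s: 39.15
ee_pos: [611.9, 139.0, 30.3]
ee_rot: [-179.7, -0.0, 87.7]
force: [0.5, -0.2, -0.5]
gripper_width: 17.0
time_s: 39.4
ee_pos: [612.1, 139.1, 30.2]
ee_rot: [-179.7, -0.1, 87.7]
force: [-0.8, 0.2, 0.2]
gripper_width: 16.6
[-0.8  0.2  0.2] [-0.12  0.08 -0.07]
top crop 218 150 k 5.0
side crop 224 163 k 5.0
```

View pics/L3.png

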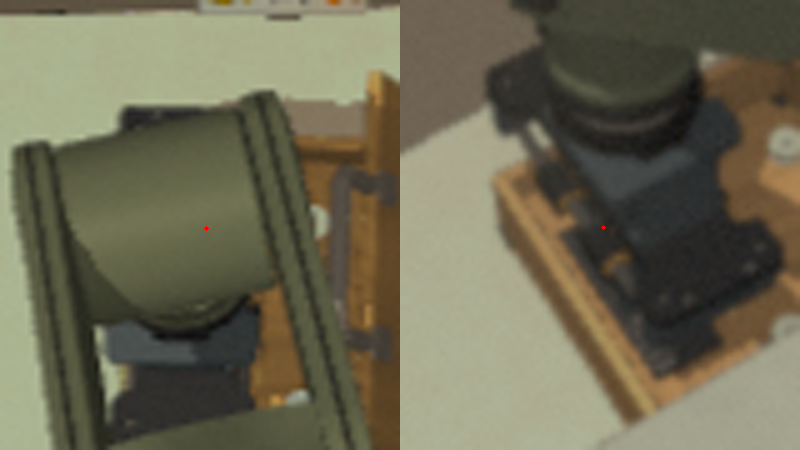

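The gripper hides the plate in both views. The lowering stopped at z 30.2, though, which is the height expected for flat on the shelf. I'll release, lift and check.

```bash

python3 -m jog '[[[0,0,0],0,0.29],[[0,0,0],0,0.29],[[0,0,0],0,0.29],[[0,0,-1],0,0.29],[[0,0,-2],0,0.29],[[0,0,-3],0,0.29],[[0,0,-3],0,0.29],[[0,0,0],0,0.29]]';python3 -m jog '[[[3,0,-0.5],0,0.29],[[4.5,0,-0.5],0,0.29],[[4.5,0,0],0,0.29],[[4.5,0,0],0,0.29],[[4.5,0,0],0,0.29],[[4.5,0,0],0,0.29],[[3,0,0],0,0.29],[[0,0,0],0,0.29]]'; python3 - <<'E'
from look import *
for n in('top','side'):
    f=grab(n);c=f['color'];q=proj(f,B(-58,0,40))[0].astype(int);m=np.zeros(c.shape[:2],bool);m[q[1]-26:q[1]+27,q[0]-24:q[0]+25]=1
    w=((c.max(2)<85)&m).astype(np.uint8)
    k=max(cv2.findContours(w,0,2)[0],key=cv2.contourArea);b=cv2.boxPoints(cv2.minAreaRect(k));P=onz(f,b,40)
    d=[(P[i]-P[i-1]) for i in range(4)]
    ctr=P.mean(0)-C
    print(n,'ctr box xy',(ctr@bx).round(1),(ctr@by).round(1),[np.linalg.norm(v).round(1) for v in d[:2]],[np.degrees(np.arctan2(v[1],v[0])).round(1) for v in d[:2]])
view('L4',[(-58,40,48),(-58,0,60),(13,0,285)],r=85)
E
```

```text
time_s: 40.5
ee_pos: [613.2, 139.2, 124.2]
ee_rot: [-179.8, -0.1, 87.7]
force: [0.4, 0.7, -0.3]
gripper_width: 26.4
time_s: 41.5
ee_pos: [621.4, 429.9, 125.1]
ee_rot: [-179.2, 0.3, 87.6]
force: [0.1, 0.0, 0.5]
gripper_width: 26.5
top ctr box xy -60.1 -2.3 [np.float64(105.1), np.float64(43.8)] [np.float64(-0.9), np.float64(-91.2)]
side ctr box xy -71.0 -19.4 [np.float64(144.1), np.float64(96.8)] [np.float64(45.5), np.float64(-39.5)]
top crop 202 131 k 3.54
side crop 207 144 k 3.54
```

View pics/L4.png

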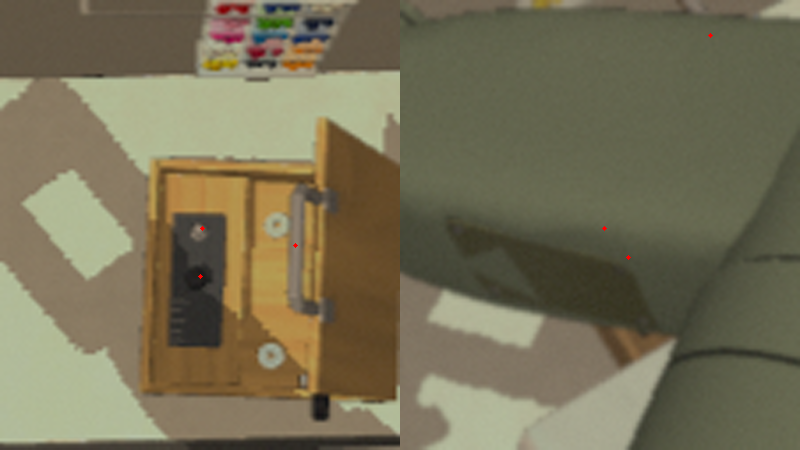

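The top panel shows the pin coming through the plate's hole at (199,232) and the plate on the shelf. The lid leans on the stay, whose disc shows at (320,405). I'll check squareness with a line fit.

```bash
python3 - <<'E'
from look import *
f=grab('top');c=f['color'].max(2).astype(float)
G=cv2.cvtColor(f['color'],cv2.COLOR_RGB2HSV).astype(float)
def fit(x0,x1,rows,ch):
    pts=[]
    for y in rows:
        g=np.abs(np.gradient(ch[y,x0:x1])); w=g**2; pts.append((x0+(w*np.arange(x1-x0)).sum()/w.sum(),y))
    p=np.array(pts); P=onz(f,p,40); vx,vy=cv2.fitLine(P[:,:2].astype(np.float32),cv2.DIST_HUBER,0,.01,.01).ravel()[:2]
    return round(float(np.degrees(np.arctan2(vy*np.sign(vx),abs(vx)))),2), p[:,0].round(1)[::6]
k=3.54;X=lambda v:int(v/k+202);Y=lambda v:int(v/k+131)
r=range(Y(222),Y(340))
sat=G[...,1]
print('plate L',fit(X(164),X(180),r,sat)); print('plate R',fit(X(212),X(236),r,sat))
w=range(Y(180),Y(370))
V=c; print('outer wall',fit(X(138),X(158),w,sat)); 
print('wall z60',end=' ');
E
```

```text
plate L (-3.21, array([250.6, 250.6, 250.6, 250.5, 250. , 249.7]))
plate R (-3.13, array([265. , 264.8, 264.7, 264.6, 264.2, 263.7]))
outer wall (-3.34, array([243.7, 243.3, 243.3, 242.7, 242.6, 242.5, 242.1, 241.8, 241.5]))
wall z60
```

Both plate edges read -3.2° against -3.3° for the box wall, so it is square. The robot is clear, and I'll hand in.

```bash
python3 -c "
from workcell import job_done
print(job_done())"
```

```text
the job is handed in; nothing more can be done
None
```

The larger seam template is on its pin in the work box and the lid is propped on the stay; I handed the job in at about 41.5 s. I swung the lid back until it leaned at its stop, then flipped the stay up. I lowered the lid onto the stay by hand, and it stopped at 1.196 rad. Last, I set the template over the pin.

**Last checks:**
- **Template:** the top view shows the pin through the hole. Lowering met no pin contact and stopped at the height expected for flat on the shelf. Both plate edges read -3.2° against -3.3° for the box wall, so it is square.
- **Stay:** with the lid still back, both views placed the disc at its past-upright stop.
- **Lid and robot:** in the last top view the lid rests on the stay. The arm was clear of everything.
- **Other things:** I did not check the spools, tape and weight again at the end. I planned no contact with any of them, and only low forces showed throughout.

**What failed or disagreed:**
- The first grip attempts on the bar, and one on the disc, closed on nothing. The fingertips touched things with the reported height about 33 mm lower than the 19 mm tip distance would give. I set heights by contact after that.
- The side view of the finished template was blocked by the arm, so the final check relies on the top view only.
- A coarse box-shaped fit of the plate gave -0.9°, and I trusted the edge fit over it.

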